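# Draw the front rail of a flat-pack bottle plinth tight with its cam lock

### The job

The front rail of the wooden bottle plinth still stands off on its dowels. Push the rail gently home against the seal strips so that its bolt enters the cam lock, then turn the cam's wing clockwise, about half a turn, until the hook has drawn the bolt in firmly tight by feel; do not overtighten it. Let go, and leave the bottles and the jigger where they stand.

Things in the scene. Friction and masses are not known exactly. Their poses are not given: they have to be found in the camera images.
- plinth: Low wooden plinth fixed to the worktop, 184 (its x) x 180 (y) x 46 mm high. Origin on the worktop under the cam's axis; x points from the front rail (x<0, about the robot's left, world +y) to the bottles. Front face at x=-34 mm with 3 mm rubber seal strips, back at +150. A thin steel gallery rail, 33 mm above the top, surrounds the back part from x=+85 mm.
- front_rail: Wooden rail 16 mm thick (x), 180 long (y), 3 to 46 mm above the worktop; slides on two dowels along plinth x only, friction 1.5 N. Origin at worktop height under its inner face. Starts 16-26 mm off the strips; meets the firm strips at x=-37 mm in the plinth's frame. Carries a T-bolt on a spring washer (20 N/mm), screwed in a few mm more or less (cannot be seen).
- rail_face (a point): Centre of the rail's outer face, the one to push on, 24 mm above the worktop, 16 mm outward of its inner face. A slow push of 6 to 10 N brings the rail home and it stays there; over 30 N is too much.
- cam: Steel cam lock in the plinth's top: disc of 50 mm diameter, 4 mm proud, with a raised wing. Turns about its vertical axis only; origin at worktop height on that axis (as the plinth's); its -x axis points to the wing's pointed end. Free turning takes 0.12 N m. It stays where it is left. Right tightness is 6 to 32 N of pull in the bolt; more strips it.
- wing_centre (a point): Centre of the wing, on the cam's axis, 63 mm above the worktop. Wing 12 mm thick, 44 mm long, from 50 to 77 mm above the worktop; grasp across the 12 mm. Once tight, the turning moment rises about 0.007 N m per N of pull in the bolt, some 0.55 N m per rad: stop 0.10 to 0.15 N m above free turning, 0.2 to 0.25 rad after it begins to rise.
- wing_point (a point): The wing's pointed end, 23 mm from the axis, as high as the wing's centre. Starts aimed at the rail within 0.25 rad (open); clockwise from above locks. After 0.7 rad the hook passes behind the bolt if the rail is within 4 mm of the strips, then draws it in 4 mm per rad. The moment begins to rise between 1.9 and 2.95 rad from aiming at the rail, depending on the bolt; stop at 3.45 rad.
- bitters_orange: Small dropper bottle with black cap and orange liquid, 48 mm diameter, 142 mm tall, standing on the back of the plinth. Origin at its underside. A bystander.
- bitters_herb: Small dropper bottle with black cap and green liquid, 43 mm diameter, 132 mm tall, standing on the back of the plinth. Origin at its underside. A bystander.
- jigger: Double-cone steel measuring cup, 44 mm diameter, 88 mm tall, standing on the worktop beside the plinth. Origin at its underside. A bystander.

How it is judged:
By the outcome, as a careful person would: the job done as asked, in the order asked, and still so for the second after the job is handed in, with the robot touching nothing.
It also fails if it takes over 72 s, if anything falls off the work surface, if the arm or the gripper's body presses on something with over 40 N, if the wrist force passes 120 N, or if a joint passes its speed limit or range.

### The arm

A 6-joint arm with a two-finger parallel gripper is mounted at the origin on a cart in front of the work surface, level with it; the furniture and walls round the work are solid. World frame = base frame: x ahead of the robot, y to its left, z up, the work surface at z = 0. Lengths are in m, angles in rad, forces in N, time in s.
With the tool pointing down it reaches from about 0.35 to 0.775 m from the base axis. Payload 7.3 kg.
Tool frame: the origin (TCP) lies midway between the tips of the shut fingers; the grasp point (between the pads) lies robot.grasp_offset behind it (robot.grasp_offset is the distance from the TCP to the grasp point, in m); z points along the fingers, x is the direction in which the jaws open and shut, and the axes are right-handed (so a half turn about z gives the same grasp; the last joint's range is limited). The gripper opens to 92 mm and grips with 3 to 60 N. Pads are 19 mm wide; open, the fingers measure 130 mm over their backs; the gripper's body (75 mm by 190 mm) begins 47 mm behind the grasp point.
Start: joints at [-1.32, 0.342, 1.524, -0, 1.275, -0.146], TCP at [0.203, -0.484, 0.227] pointing down, gripper open.
Joint ranges: [-2.53, 2.53], [-0.77, 2.02], [0.04, 2.7], [-1, 4.14], [0.28, 2.66], [-3.11, 3.11]. Speed limits (rad/s): [2.57, 2.57, 3.14, 3.14, 3.14, 3.14].

### API

Orientations are given as [roll, pitch, yaw] about the fixed x, y, z axes, in that order (R = Rz(yaw) Ry(pitch) Rx(roll)).
In Python, from cell import robot gives the robot as it stands. The module is installed in compiled form; this text tells all that it offers.
- The arm moves only by the tool move_arm, never from a script. Its argument "increments" is a list of rows, each a list of 7 numbers: the finger opening in mm, from 0 to 91.8, then the shift along the tool's x, y, z in mm, then the turn, a rotation vector about the tool's x, y, z in rad. A call has 1 to 12 rows; each row shifts and turns the pose as measured when the row begins, along the tool's axes as they then stand; what a row does not reach is not made up. A row lasts 1/8 s, in which the tool goes at most 62.5 mm and 10.7 degrees, less where a joint would pass 70% of its speed; a pose out of reach is approached as far as the arm can. A call is refused whole if a number of a shift passes 62.5 or a number of a turn 0.188, either way. A call with a gripper value outside its range is refused whole. The fingers move at their own pace and stop on an object; "newtons" is the grip in N (left out, the last holds). Time passes only in rows, so rows that do not move let the fingers close. It gives the time, the measured TCP pose, the force and the opening at its end, in the units of the state.
- robot.observe(): the state, without advancing time (a new reading comes with each control period).
- robot.read_camera(name): name is "scene" or "top"; returns a dict with "img" (384x512x3 uint8, red, green, blue), "fx", "fy", "cx", "cy" (pixels), "T" (4x4, takes a point from camera to world coordinates). Camera axes: x right, y down, z forward; pixel columns grow to the right and rows downward; lengths in m; the calibration is good to about 2 mm. A picture is of the moment at which its call begins. There is no depth.
- robot.hand_in(): hands the job in, once; it reports no verdict.
Trained networks look in the newest picture that a camera, given by its name, has taken for a name from the list of things; names that differ only in an ending like _2 or _b are one class to them, and where a whole thing is asked for, a point or a joint stands for the part that bears it (a point fixed in the world has none). Each returns a list of dicts, best first, with "conf" (0 to 1); they miss things now and then, are a little off and sometimes report something else, mostly with a low value. They report only what shows in the picture. A call takes as long as a camera call.
- robot.look_for(thing, camera): "rect" ([left, top, width, height] in pixels, round what is visible of it).
The state is a dict: "time": time; "qpos": joint angles; "qvel": joint speeds; "joint_efforts": joint torques, N m; "tool_pos": TCP position; "tool_rot": TCP orientation; "contact_force": force on the tool from outside, world axes, zero at the start; "torque": the same for the moment, N m; "opening": finger opening in m.
Only numpy, scipy, OpenCV 4.12 (cv2) and the standard library are available. Lean on these libraries where they do the work, as an engineer would, in place of code of your own. Each camera call takes 0.05 s, during which the arm holds its last target.

## Working session

There is one attempt and no reset: what is moved stays moved. The work goes in short steps, Python scripts to look and compute and a tool call to move; the robot and the scene stay as the last step left them, time stands still between calls to the robot, and variables do not carry over. Pictures are saved under pics/ and viewed, and the job is handed in when it is done.

Besides the shell and the picture viewer there is one more tool, called after ">>>" in YAML: its name, and indented under it one key for each argument. move_arm: Moves the arm, as the interface text tells. Its arguments: {"type":"object","properties":{"increments":{"type":"array"},"newtons":{"type":"number"}},"required":["increments"]}

```bash
mkdir -p pics
cat > h.py <<'E'
import numpy as np, cv2
from cell import robot
def snap(c,f):
    d=robot.read_camera(c); cv2.imwrite(f,d["img"][:,:,::-1]); return d
def ray(d,u,v,z):
    r=np.array([(u-d["cx"])/d["fx"],(v-d["cy"])/d["fy"],1]); T=np.array(d["T"]); w=T[:3,:3]@r; o=T[:3,3]
    return o+w*(z-o[2])/w[2]
def proj(d,p):
    T=np.array(d["T"]); q=T[:3,:3].T@(np.array(p)-T[:3,3]); return d["fx"]*q[0]/q[2]+d["cx"],d["fy"]*q[1]/q[2]+d["cy"]
E
python3 - <<'E'
from h import *
o=robot.observe(); print(o, robot.grasp_offset)
for c in("scene","top"):
    d=snap(c,f"pics/{c}0.png"); print(c,np.round(d["T"],3).tolist(),d["fx"],d["cx"],d["cy"])
    for t in("plinth","front_rail","cam","wing_point","jigger","bitters_orange","bitters_herb"):
        print(t,[(r["rect"],round(r["conf"],2)) for r in robot.look_for(t,c)[:2]])
E
```

```text
{'time': 0.0, 'qpos': array([-1.31998545e+00,  3.42731462e-01,  1.52500951e+00,  1.04707934e-05,
        1.27540153e+00, -1.45995374e-01]), 'qvel': array([-0.00058941,  0.00096922, -0.00088546, -0.00046219, -0.00102629,
       -0.00135218]), 'joint_efforts': array([-1.01857040e-03, -4.31249356e+01, -2.44216096e+01,  7.16721453e-02,
        5.60266385e-02, -1.13849144e-04]), 'tool_pos': array([ 0.20282351, -0.48380069,  0.22604305]), 'tool_rot': array([-3.14135728e+00,  1.53190048e-03, -1.17399295e+00]), 'contact_force': array([-0.02559676, -0.50245271,  0.86487747]), 'torque': array([-0.00418838,  0.0123346 ,  0.0381054 ]), 'opening': 0.09171050461437068} 0.0188
scene [[0.835, -0.392, 0.387, 0.234], [-0.551, -0.612, 0.567, -0.51], [0.014, -0.687, -0.727, 0.691], [0.0, 0.0, 0.0, 1.0]] 433.6947718547146 252.72502723902494 186.10556844975656
plinth [([184.0, 189.2, 138.0, 131.2], 0.57)]
front_rail [([187.5, 190.4, 86.6, 43.6], 0.88)]
cam [([226.3, 209.5, 29.7, 26.0], 0.97)]
wing_point [([229.3, 211.3, 25.2, 25.4], 0.7)]
jigger [([306.0, 193.8, 28.6, 46.0], 0.74)]
bitters_orange [([281.8, 214.4, 27.4, 63.3], 0.69)]
bitters_herb [([245.7, 233.3, 25.8, 58.8], 0.57)]
top [[0.002, -0.981, 0.196, 0.376], [-1.0, -0.007, -0.027, -0.0], [0.028, -0.195, -0.98, 0.901], [0.0, 0.0, 0.0, 1.0]] 356.5916574444256 255.69384027803872 192.37621656252557
plinth [([242.8, 171.9, 102.6, 89.2], 0.57)]
front_rail [([247.8, 172.3, 21.2, 70.3], 0.97)]
cam [([272.1, 200.8, 16.5, 19.7], 0.68)]
wing_point [([271.3, 200.3, 19.4, 19.6], 0.61), ([293.6, 143.1, 22.2, 24.9], 0.21)]
jigger [([293.0, 141.4, 23.3, 25.7], 0.74)]
bitters_orange [([318.3, 187.7, 26.3, 22.8], 0.72)]
bitters_herb [([317.0, 215.4, 24.3, 25.2], 0.64), ([246.2, 175.4, 21.3, 68.7], 0.56)]
```

Run:
```python
import cv2
a=cv2.imread("pics/scene0.png")[170:340,170:350];cv2.imwrite("pics/s0c.png",cv2.resize(a,None,fx=4,fy=3.5,interpolation=cv2.INTER_CUBIC)[:600])
a=cv2.imread("pics/top0.png")[130:275,225:375];cv2.imwrite("pics/t0c.png",cv2.resize(a,None,fx=4,fy=4,interpolation=cv2.INTER_CUBIC))
```

```text
(no output)
```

View pics/scene0.png

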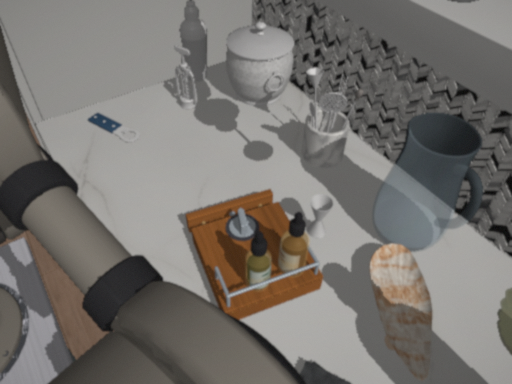

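View pics/s0c.png

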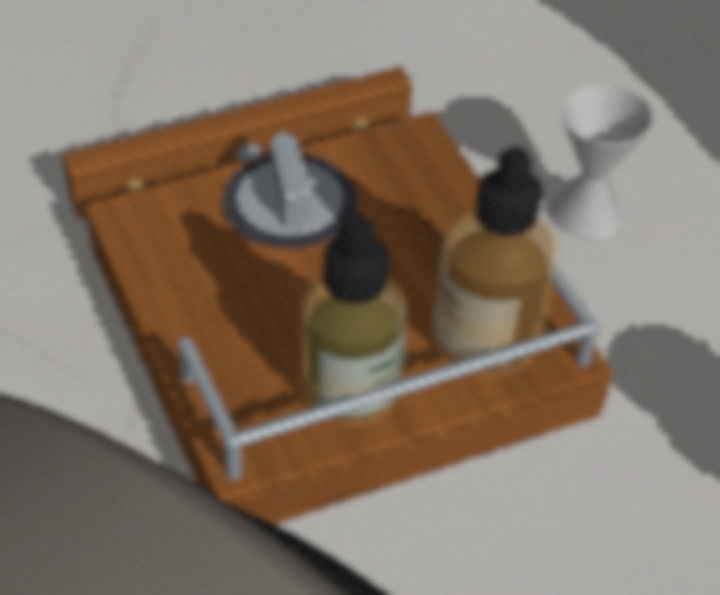

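View pics/t0c.png

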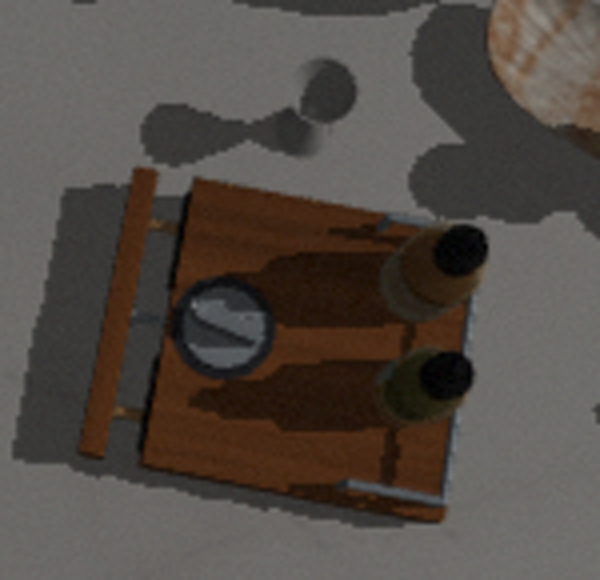

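Run:
```python
from h import *
from scipy.optimize import least_squares
S=robot.read_camera("scene");Tp=robot.read_camera("top")
s=lambda x,y:(x/4+170,y/3.5+170); t=lambda x,y:(x/4+225,y/4+130)
# plinth pts (x,y,z)
L=[(S,s(437,113),(-34,90,46)),(S,s(87,203),(-34,-90,46)),(S,s(608,375),(150,90,46)),(S,s(230,487),(150,-90,46)),
(S,s(290,200),(0,0,50)),(Tp,t(223,327),(0,0,50)),(Tp,t(195,178),(-34,90,46)),(Tp,t(142,465),(-34,-90,46))]
R=[(Tp,t(135,168),(-16,90,46)),(Tp,t(80,455),(-16,-90,46)),(Tp,t(158,170),(0,90,46)),(Tp,t(104,458),(0,-90,46)),(S,s(408,70),(-16,90,46)),(S,s(65,155),(-16,-90,46))]
def W(p,q,off=0):
    x,y,z=np.array(q)/1000; x+=off;c,n=np.cos(p[2]),np.sin(p[2]); return [p[0]+c*x-n*y,p[1]+n*x+c*y,z]
def f(p): return np.concatenate([np.subtract(proj(d,W(p,q)),uv) for d,uv,q in L]+[np.subtract(proj(d,W(p,q,p[3])),uv) for d,uv,q in R])
r=least_squares(f,[.4,-.1,-1.6,-.05],loss='soft_l1');print(r.x,np.round(f(r.x).reshape(-1,2),1).tolist())
p=r.x
print("rail gap",-37-p[3]*1e3)
print("rail face",W(p,(-16,0,24),p[3]),"wing",W(p,(0,0,63)))
for k in ("bitters_orange","bitters_herb"): pass
# wing dir in top
for uv in [(185,322),(258,345),(190,305),(255,340)]: print(uv,ray(Tp,*t(*uv),.077))
```

```text
[ 0.50078945 -0.08586227 -1.75936373 -0.05545994] [[-1.5, -0.5], [-1.5, 0.8], [0.9, -0.4], [-3.4, 4.4], [-0.7, -0.6], [0.6, -0.7], [0.3, -1.2], [0.0, -0.9], [0.5, -1.5], [0.1, -1.4], [1.1, -0.8], [0.7, -0.9], [-2.0, -1.1], [-1.7, 0.2]]
rail gap 18.45994100444205
rail face [np.float64(0.5141847464783821), np.float64(-0.015669040765222714), np.float64(0.024)] wing [np.float64(0.5007894456225154), np.float64(-0.0858622675277755), np.float64(0.063)]
(185, 322) [ 0.49802619 -0.05947589  0.077     ]
(258, 345) [ 0.48473011 -0.10203828  0.077     ]
(190, 305) [ 0.50809702 -0.06247823  0.077     ]
(255, 340) [ 0.4876579  -0.10033124  0.077     ]
```

Run:
```python
import cv2
a=cv2.imread("pics/top0.png")[195:230,260:300];cv2.imwrite("pics/t0w.png",cv2.resize(a,None,fx=15,fy=15,interpolation=cv2.INTER_CUBIC))
a=cv2.imread("pics/scene0.png")[200:245,215:270];cv2.imwrite("pics/s0w.png",cv2.resize(a,None,fx=13,fy=13,interpolation=cv2.INTER_CUBIC))
```

```text
(no output)
```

View pics/t0w.png

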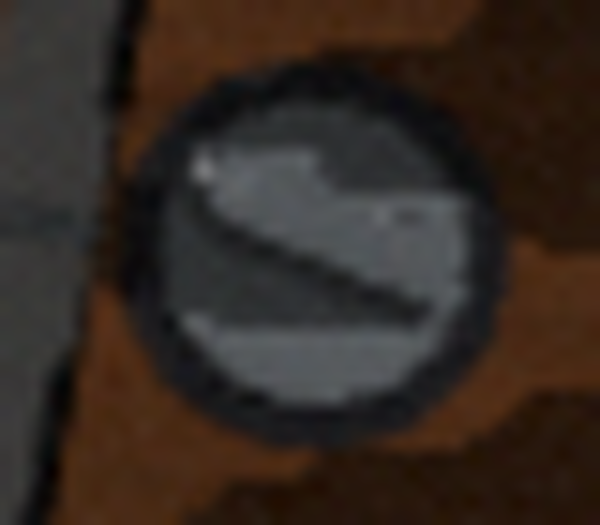

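View pics/s0w.png

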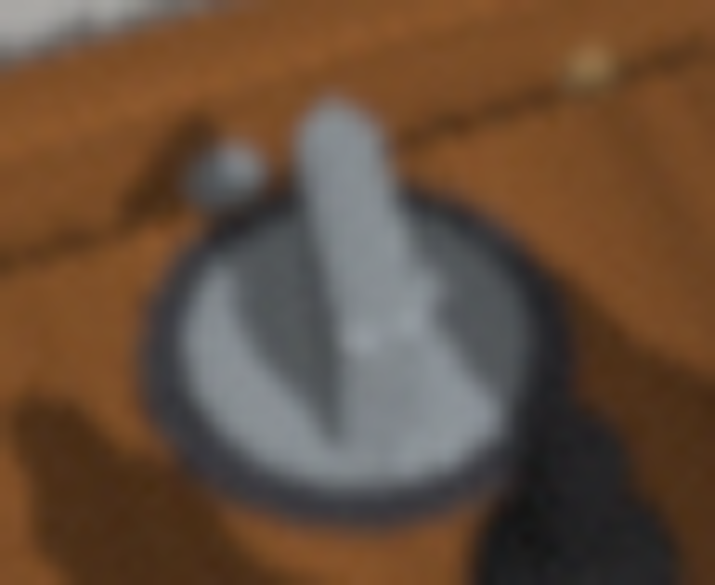

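Run:
```python
from h import *
from scipy.optimize import least_squares
S=robot.read_camera("scene");Tp=robot.read_camera("top")
s=lambda x,y:(x/4+170,y/3.5+170); t=lambda x,y:(x/4+225,y/4+130)
sw=lambda x,y:(x/13+215-.5,y/13+200-.5); tw=lambda x,y:(x/15+260-.5,y/15+195-.5)
for n,a in [("tip",(340,105)),("tailmid",(385,335)),("left0",(303,150)),("left1",(345,335)),("r0",(382,150)),("r1",(415,300))]:
    print(n,np.round(ray(S,*sw(*a),.077),4))
print("base edge", ray(Tp,*tw(195,205),.077),ray(Tp,*tw(430,312),.050))
print("disc", ray(Tp,*tw(315,255),.05), ray(S,*sw(355,350),.05))
```

```text
tip [ 0.5117 -0.0649  0.077 ]
tailmid [ 0.4946 -0.1034  0.077 ]
left0 [ 0.5028 -0.0691  0.077 ]
left1 [ 0.49   -0.1005  0.077 ]
r0 [ 0.5123 -0.0752  0.077 ]
r1 [ 0.5015 -0.1005  0.077 ]
base edge [ 0.5035571  -0.06244418  0.077     ] [ 0.49056374 -0.10218498  0.05      ]
disc [ 0.4997008  -0.08376797  0.05      ] [ 0.50100264 -0.08552324  0.05      ]
```

```bash
cat >> h.py <<'E'
from scipy.spatial.transform import Rotation as Ro
def plan(tgt,yaw_turn,n,op,st=None):
    """n rows from measured (or st) to tgt with world ccw turn; returns rows"""
    o=robot.observe(); p,R=(o["tool_pos"],Ro.from_euler("xyz",o["tool_rot"])) if st is None else st
    p=np.array(p);tot=np.array(tgt)-p;rows=[]
    for i in range(n):
        sh=np.round(R.inv().apply(tot/n)*1e3,0);t=round(-yaw_turn/n,3)
        rows.append([op]+[int(v) for v in sh]+[0,0,t]); p=p+R.apply(sh/1e3); R=R*Ro.from_rotvec([0,0,t])
    return rows,(p,R)
E
python3 - <<'E'
from h import *
a,st=plan([.5214,.0226,.24],12*.185,12,0); print(a,st[0],st[1].as_euler("xyz"))
E
```

```text
[[0, -29, -41, -1, 0, 0, -0.185], [0, -21, -45, -1, 0, 0, -0.185], [0, -12, -48, -1, 0, 0, -0.185], [0, -3, -50, -1, 0, 0, -0.185], [0, 6, -49, -1, 0, 0, -0.185], [0, 15, -47, -1, 0, 0, -0.185], [0, 24, -44, -1, 0, 0, -0.185], [0, 31, -39, -1, 0, 0, -0.185], [0, 38, -32, -1, 0, 0, -0.185], [0, 43, -25, -1, 0, 0, -0.185], [0, 47, -16, -1, 0, 0, -0.185], [0, 49, -7, -1, 0, 0, -0.185]] [0.5194026  0.02156508 0.23870488] [3.14153779e+00 4.50505162e-05 1.04596336e+00]
```

>>> move_arm:
  increments:
    - [0,-29,-41,-1,0,0,-0.185]
    - [0,-21,-45,-1,0,0,-0.185]
    - [0,-12,-48,-1,0,0,-0.185]
    - [0,-3,-50,-1,0,0,-0.185]
    - [0,6,-49,-1,0,0,-0.185]
    - [0,15,-47,-1,0,0,-0.185]
    - [0,24,-44,-1,0,0,-0.185]
    - [0,31,-39,-1,0,0,-0.185]
    - [0,38,-32,-1,0,0,-0.185]
    - [0,43,-25,-1,0,0,-0.185]
    - [0,47,-16,-1,0,0,-0.185]
    - [0,49,-7,-1,0,0,-0.185]

```text
time: 2.5
tool_pos: [0.5185, 0.0401, 0.24]
tool_rot: [3.135, 0.001, 1.078]
contact_force: [1.3, -0.7, 0.3]
opening: 0.0003
```

Run:
```python
from h import *
o=robot.observe();print(o["qpos"])
y=o["tool_rot"][2]; d=(2.953-y)%(2*np.pi);print(y,d)
n=int(np.ceil(d/.187));a,st=plan([.5214,.0226,.12],d,n,0); print(n,a,st[0],st[1].as_euler("xyz"))
```

```text
[-0.06805793  0.31956369  1.51935556 -0.00363979  1.29679905 -1.14499201]
1.0779060276631345 1.8750939723368654
11 [[0, -1, 1, 11, 0, 0, np.float64(-0.17)], [0, -1, 1, 11, 0, 0, np.float64(-0.17)], [0, -2, 0, 11, 0, 0, np.float64(-0.17)], [0, -2, 0, 11, 0, 0, np.float64(-0.17)], [0, -2, 0, 11, 0, 0, np.float64(-0.17)], [0, -2, 0, 11, 0, 0, np.float64(-0.17)], [0, -1, -1, 11, 0, 0, np.float64(-0.17)], [0, -1, -1, 11, 0, 0, np.float64(-0.17)], [0, -1, -1, 11, 0, 0, np.float64(-0.17)], [0, -1, -1, 11, 0, 0, np.float64(-0.17)], [0, -1, -1, 11, 0, 0, np.float64(-0.17)]] [0.52161997 0.02236311 0.11907959] [-3.13885244  0.00626879  2.94791724]
```

>>> move_arm:
  increments:
    - [0,-1,1,11,0,0,-0.17]
    - [0,-1,1,11,0,0,-0.17]
    - [0,-2,0,11,0,0,-0.17]
    - [0,-2,0,11,0,0,-0.17]
    - [0,-2,0,11,0,0,-0.17]
    - [0,-2,0,11,0,0,-0.17]
    - [0,-1,-1,11,0,0,-0.17]
    - [0,-1,-1,11,0,0,-0.17]
    - [0,-1,-1,11,0,0,-0.17]
    - [0,-1,-1,11,0,0,-0.17]
    - [0,-1,-1,11,0,0,-0.17]
    - [0,0,0,0,0,0,0]

```text
time: 4.0
tool_pos: [0.5244, 0.0265, 0.1152]
tool_rot: [-3.139, 0.008, 3.013]
contact_force: [-0.4, -0.1, 0.3]
opening: 0.0
```

Run:
```python
from h import *
o=robot.observe();print(o["tool_pos"],o["tool_rot"],o["qpos"],o["contact_force"],o["torque"])
a,st=plan([.5214,.0226,.018],0,6,0); print(a)
d=snap("top","pics/top1.png"); a=d["img"][130:275,200:350,::-1]; cv2.imwrite("pics/t1c.png",cv2.resize(a,None,fx=4,fy=4))
```

```text
[0.52441188 0.02649118 0.11516712] [-3.13918341  0.00750652  3.01303966] [-0.0939135   0.45596098  1.68536107 -0.00318506  0.99285434 -3.10521401] [-0.39466163 -0.06216656  0.2528998 ] [ 0.1526901  -0.02976409 -0.0294235 ]
[[0, 1, -1, 16, 0, 0, 0.0], [0, 1, -1, 16, 0, 0, 0.0], [0, 1, -1, 16, 0, 0, 0.0], [0, 1, -1, 16, 0, 0, 0.0], [0, 1, -1, 16, 0, 0, 0.0], [0, 1, -1, 16, 0, 0, 0.0]]
```

View pics/t1c.png

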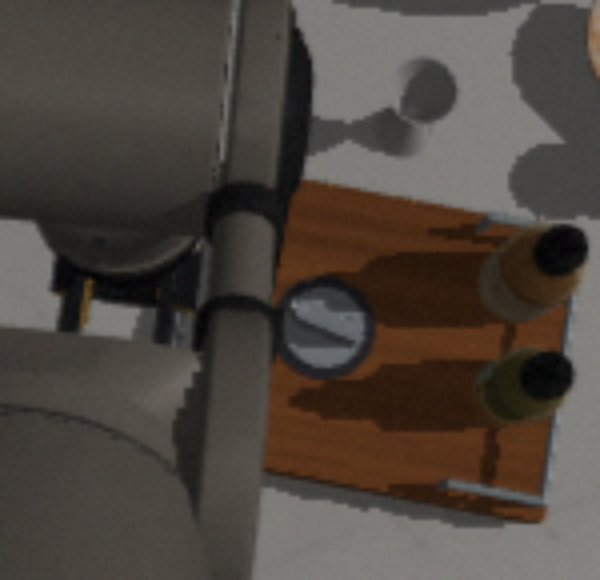

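>>> move_arm:
  increments:
    - [0,0,0,10,0,0,0.06]
    - [0,1,0,16,0,0,0.05]
    - [0,1,-1,16,0,0,0]
    - [0,1,-1,16,0,0,0]
    - [0,1,-1,16,0,0,0]
    - [0,0,0,12,0,0,0]
    - [0,0,0,0,0,0,0]

```text
time: 4.92
tool_pos: [0.5248, 0.0243, 0.032]
tool_rot: [-3.142, 0.018, 2.911]
contact_force: [0.1, -0.3, -0.2]
opening: 0.0004
```

```bash
cat >> h.py <<'E'
th=-1.759
ex=np.array([np.cos(th),np.sin(th),0]);ey=np.array([-np.sin(th),np.cos(th),0]);P0=np.array([.5006,-.0855,0])
def stat():
    o=robot.observe();p=o["tool_pos"]-P0;R=Ro.from_euler("xyz",o["tool_rot"])
    print("t",o["time"],"plinth",np.round([p@ex*1e3,p@ey*1e3,p[2]*1e3],1),"rot",np.round(o["tool_rot"],3),"F",np.round([o["contact_force"]@ex,o["contact_force"]@ey,o["contact_force"][2]],2),"M",np.round(o["torque"],3),"q6",round(o["qpos"][5],3),"op",round(o["opening"]*1e3,2))
    print("ex in tool",np.round(R.inv().apply(ex),3),"ey",np.round(R.inv().apply(ey),3))
E
python3 -c "
from h import *;stat()"
```

```text
t 4.925 plinth [-112.4    3.2   32. ] rot [-3.142  0.018  2.911] F [ 0.26  0.18 -0.24] M [ 0.147  0.015 -0.004] q6 -3.006 op 0.38
ex in tool [-0.043 -0.999  0.001] ey [-0.999  0.043  0.018]
```

>>> move_arm:
  increments:
    - [0,-1,-5,5,0,0,0]
    - [0,-1,-5,5,0,0,0]
    - [0,0,-5,2,0,0,0]
    - [0,0,-4,0,0,0,0]
    - [0,0,-2,0,0,0,0]
    - [0,0,0,0,0,0,0]

```text
time: 5.68
tool_pos: [0.5233, 0.0014, 0.021]
tool_rot: [3.141, 0.021, 2.911]
contact_force: [0.5, 0.1, -0.7]
opening: 0.0004
```

```bash
python3 -c "
from h import *;stat()"
```

```text
t 5.675 plinth [-89.6   6.   21. ] rot [3.141 0.021 2.911] F [-0.16  0.46 -0.65] M [ 0.177 -0.018 -0.035] q6 -3.052 op 0.42
ex in tool [-0.042 -0.999  0.001] ey [-0.999  0.042  0.021]
```

>>> move_arm:
  increments:
    - [0,2,-2,1,0,0,0.02]
    - [0,2,-3,0,0,0,0.02]
    - [0,0,-3,0,0,0,0]
    - [0,0,-3,0,0,0,0]

```text
time: 6.18
tool_pos: [0.5171, -0.008, 0.0201]
tool_rot: [3.139, 0.023, 2.869]
contact_force: [1.4, 1.8, -1.3]
opening: 0.0009
```

```bash
python3 -c "
from h import *;stat()"
```

```text
t 6.175 plinth [-79.2   1.7  20.1] rot [3.139 0.023 2.869] F [-2.08  1.02 -1.25] M [ 0.472 -0.296  0.089] q6 -3.032 op 0.93
ex in tool [-0.085 -0.996 -0.   ] ey [-0.996  0.085  0.023]
```

>>> move_arm:
  increments:
    - [0,0,-3,0,0,0,0]
    - [0,0,-3,0,0,0,0]
    - [0,0,-3,0,0,0,0]
    - [0,0,-2,0,0,0,0]

```text
time: 6.68
tool_pos: [0.5145, -0.0194, 0.0203]
tool_rot: [3.139, 0.024, 2.869]
contact_force: [2.3, 2.1, 0.2]
opening: 0.0007
```

```bash
python3 -c "
from h import *;stat()"
```

```text
t 6.675 plinth [-67.5   1.3  20.3] rot [3.139 0.024 2.869] F [-2.45  1.86  0.22] M [ 0.482 -0.297  0.045] q6 -3.056 op 0.7
ex in tool [-0.085 -0.996 -0.   ] ey [-0.996  0.085  0.024]
```

>>> move_arm:
  increments:
    - [0,0,-2,0,0,0,0]
    - [0,0,-1,0,0,0,0]

```text
time: 6.92
tool_pos: [0.5144, -0.0199, 0.0203]
tool_rot: [3.135, 0.025, 2.868]
contact_force: [4.0, 8.8, -0.3]
opening: 0.0005
```

```bash
python3 -c "
from h import *;stat()"
```

```text
t 6.925 plinth [-67.1   1.3  20.3] rot [3.135 0.025 2.868] F [-9.36  2.33 -0.3 ] M [ 1.569 -0.655  0.159] q6 -3.063 op 0.47
ex in tool [-0.086 -0.996 -0.005] ey [-0.996  0.086  0.026]
```

>>> move_arm:
  increments:
    - [0,0,2,0,0,0,0.01]
    - [0,0,8,0,0,0,0.02]
    - [0,0,12,0,0,0,0.02]
    - [0,0,8,-10,0,0,0.02]
    - [0,0,0,-40,0,0,0.02]
    - [40,0,0,-50,0,0,0]
    - [40,0,0,-20,0,0,0]
    - [40,0,0,0,0,0,0]

```text
time: 7.92
tool_pos: [0.5182, 0.0104, 0.1426]
tool_rot: [3.137, 0.017, 2.769]
contact_force: [0.0, 0.1, 0.5]
opening: 0.0257
```

Run:
```python
from h import *
stat()
d=snap("scene","pics/s2.png"); a=d["img"][170:340,170:350,::-1]; cv2.imwrite("pics/s2c.png",cv2.resize(a,None,fx=4,fy=3.5,interpolation=cv2.INTER_CUBIC))
d=snap("top","pics/top2.png"); a=d["img"][130:275,200:350,::-1]; cv2.imwrite("pics/t2c.png",cv2.resize(a,None,fx=4,fy=4,interpolation=cv2.INTER_CUBIC))
```

```text
t 7.925 plinth [-97.5  -0.7 142.6] rot [3.137 0.017 2.769] F [-0.11  0.02  0.47] M [ 0.205 -0.041  0.033] q6 -2.898 op 25.73
ex in tool [-0.183 -0.983 -0.001] ey [-0.983  0.183  0.018]
```

View pics/s2c.png

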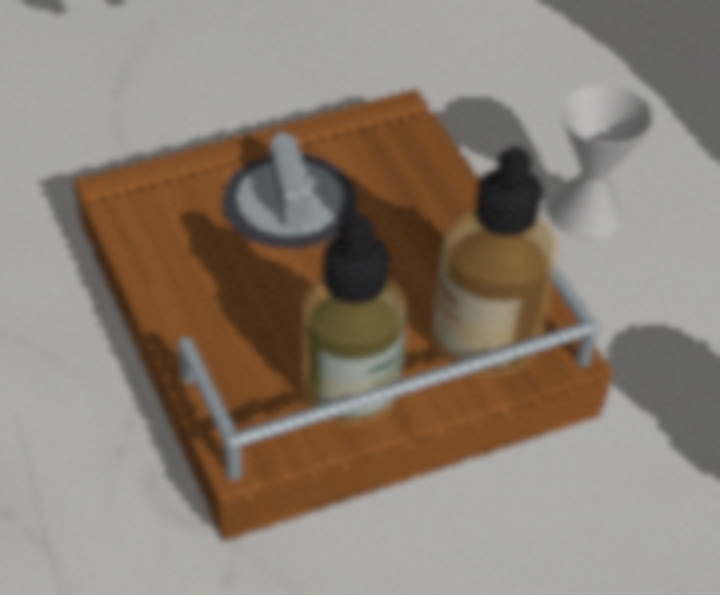

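View pics/t2c.png

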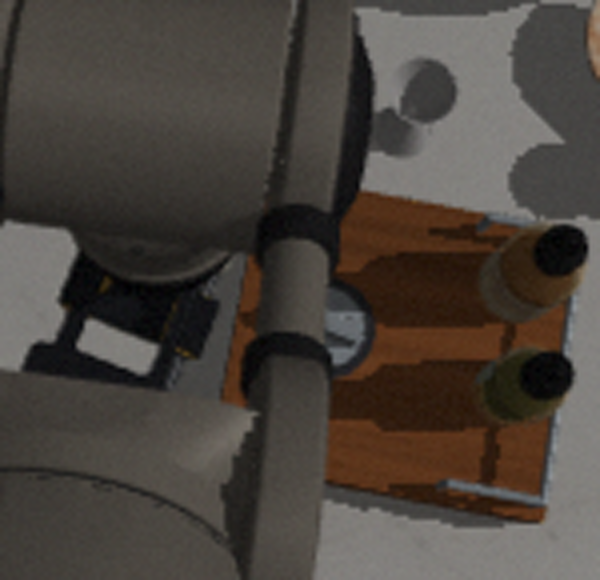

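Run:
```python
from h import *
a=cv2.imread("pics/s2.png")
d=robot.read_camera("scene");t=robot.read_camera("top")
def pl(w): w=w-P0; return np.round([w@ex*1e3,w@ey*1e3],1)
s=lambda x,y:(x/4+170-.4,y/3.5+170-.4); tt=lambda x,y:(x/4+200-.4,y/4+130-.4)
# cap tops
print("orange cap top scene",pl(ray(d,*s(515,153),.188)),"base",pl(ray(d,*s(490,345),.046)))
print("herb cap top scene",pl(ray(d,*s(357,222),.178)),"base",pl(ray(d,*s(355,395),.046)))
print("orange top",pl(ray(t,*tt(562,250),.186)), "herb",pl(ray(t,*tt(546,373),.176)))
print("cam",pl(ray(t,(223/4+225),327/4+130,.05)))
print("jigger",pl(ray(t,*tt(428,90),.088)))
for z in(.15,.13,.12): print(z,pl(ray(d,*s(477,205),z)),pl(ray(d,*s(540,205),z)))
```

```text
orange cap top scene [109.2  49.4] base [115.1  48.7]
herb cap top scene [114.1 -17.3] base [118.9 -16.7]
orange top [102.8  40.4] herb [106.2 -22.5]
cam [-0.8 -1.7]
jigger [ 32.1 145.8]
0.15 [103.8  39.3] [113.1  62.3]
0.13 [90.4 47.5] [100.   71.4]
0.12 [83.7 51.6] [93.5 75.9]
```

>>> move_arm:
  increments:
    - [70,0,0,-3,0,0,0.185]
    - [70,0,0,-3,0,0,0.185]
    - [70,0,0,-3,0,0,0.185]
    - [70,0,0,-3,0,0,0.185]
    - [70,0,0,0,0,0,0.185]
    - [70,0,0,0,0,0,0.185]
    - [70,0,0,0,0,0,0.185]
    - [70,0,0,0,0,0,0.185]
    - [70,0,0,0,0,0,0.185]
    - [70,0,0,0,0,0,0.185]
    - [70,0,0,0,0,0,0.185]
    - [70,0,0,0,0,0,0.185]
  newtons: 60

```text
time: 9.62
tool_pos: [0.5084, 0.0108, 0.135]
tool_rot: [-3.13, 0.016, 0.516]
contact_force: [0.4, 0.1, 0.3]
opening: 0.0698
```

```bash
python3 -c "
from h import *;stat()
o=robot.observe()
print((o['tool_rot'][2]+.189))
a,st=plan(P0+ex*-.04+ey*-.068+np.array([0,0,.13]),-.189-o['tool_rot'][2],6,70);print(a)"
```

```text
t 9.625 plinth [-96.1 -10.4 135. ] rot [-3.13   0.016  0.516] F [-0.15  0.38  0.26] M [ 0.08  -0.145 -0.016] q6 -0.645 op 69.85
ex in tool [-0.647  0.762  0.002] ey [ 0.762  0.647 -0.02 ]
0.7051319576053927
[[70, -13, 1, 1, 0, 0, np.float64(0.118)], [70, -13, 2, 1, 0, 0, np.float64(0.118)], [70, -13, 4, 1, 0, 0, np.float64(0.118)], [70, -12, 5, 1, 0, 0, np.float64(0.118)], [70, -11, 7, 1, 0, 0, np.float64(0.118)], [70, -11, 8, 1, 0, 0, np.float64(0.118)]]
```

>>> move_arm:
  increments:
    - [70,-13,1,0,0,0,0.118]
    - [70,-13,2,0,0,0,0.118]
    - [70,-13,4,0,0,0,0.118]
    - [70,-12,5,0,0,0,0.118]
    - [70,-11,7,0,0,0,0.118]
    - [70,-11,8,0,0,0,0.08]
    - [70,0,0,0,0,0,0]

```text
time: 10.5
tool_pos: [0.4346, -0.032, 0.1278]
tool_rot: [3.14, 0.038, -0.179]
contact_force: [-0.2, 0.7, 0.0]
opening: 0.0701
```

```bash
cat >> h.py <<'E'
def to(xp,yp,z,n,yaw=-.189,op=70):
    o=robot.observe();R=Ro.from_euler("xyz",o["tool_rot"])
    rv=(R.inv()*Ro.from_euler("xyz",[np.pi,0,yaw])).as_rotvec()
    d=R.inv().apply(P0+ex*xp/1e3+ey*yp/1e3+np.array([0,0,z/1e3])-o["tool_pos"])*1e3
    print("total shift",np.round(d,1),"rv",np.round(rv,3),"per row",np.round(d/n,1),np.round(rv/n,3))
def tz():
    o=robot.observe();r=(o["tool_pos"]-P0);F=o["contact_force"]
    print("Mz axis (tool side)",round(o["torque"][2]+r[0]*F[1]-r[1]*F[0],3),"rxF only",round(r[0]*F[1]-r[1]*F[0],3))
E
python3 -c "
from h import *;stat();to(-20,-68,90,4)"
```

```text
t 10.5 plinth [-40.2 -74.8 127.8] rot [ 3.14   0.038 -0.179] F [-0.62 -0.34  0.01] M [-0.015 -0.132  0.035] q6 -0.065 op 70.09
ex in tool [-0.009  1.     0.002] ey [ 0.999  0.009 -0.038]
total shift [ 8.1 20.2 37.5] rv [0.002 0.038 0.01 ] per row [2.  5.1 9.4] [0.    0.01  0.003]
```

>>> move_arm:
  increments:
    - [70,1,5,8,0,0.012,0.003]
    - [70,2,5,8,0,0.012,0.003]
    - [70,2,5,8,0,0.012,0.003]
    - [70,2,5,8,0,0.004,0]
    - [70,0,0,0,0,0,0]

```text
time: 11.12
tool_pos: [0.4379, -0.0534, 0.0913]
tool_rot: [3.14, -0.001, -0.182]
contact_force: [-0.0, -0.9, 0.5]
opening: 0.0701
```

Run:
```python
from h import *
stat();to(-20,-68,57,5)
for c,(a,b,e,f) in {"scene":(170,340,150,330),"top":(130,275,225,375)}.items():
    d=snap(c,f"pics/{c}3.png"); cv2.imwrite(f"pics/{c}3c.png",cv2.resize(d["img"][a:b,e:f,::-1],None,fx=4,fy=3.5,interpolation=cv2.INTER_CUBIC))
```

```text
t 11.125 plinth [-19.8 -67.6  91.3] rot [ 3.14e+00 -1.00e-03 -1.82e-01] F [0.85 0.12 0.49] M [ 0.002 -0.084  0.036] q6 -0.112 op 70.13
ex in tool [-0.006  1.     0.001] ey [1.    0.006 0.001]
total shift [-0.5 -0.2 34.3] rv [ 0.001 -0.001  0.007] per row [-0.1 -0.   6.9] [ 0.    -0.     0.001]
```

View pics/scene3c.png

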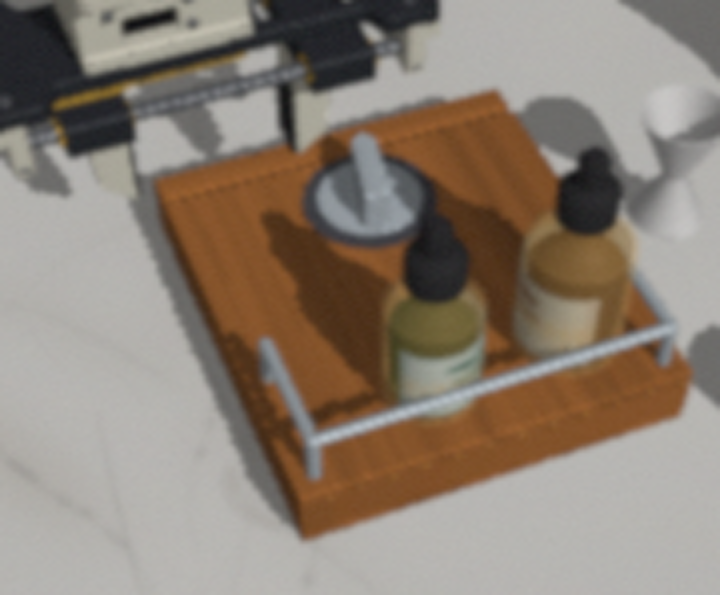

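View pics/top3c.png

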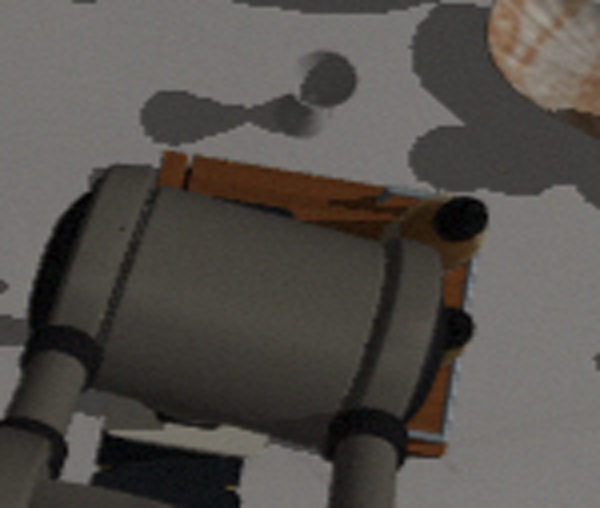

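>>> move_arm:
  increments:
    - [70,0,0,9,0,0,0.003]
    - [70,0,0,9,0,0,0.003]
    - [70,0,0,9,0,0,0]
    - [70,0,0,6,0,0,0]
    - [70,0,0,0,0,0,0]

```text
time: 11.85
tool_pos: [0.4385, -0.0529, 0.0568]
tool_rot: [3.14, -0.003, -0.187]
contact_force: [0.0, 1.1, -0.1]
opening: 0.0703
```

Run:
```python
from h import *
stat();tz();to(-20,-68,57,5)
ax,ay=11,9.5
for psi in range(170,-40,-10):
    a=np.radians(psi);u=np.array([np.cos(a),np.sin(a)]);n=np.array([-u[1],u[0]])
    v=-np.array([ax*np.tanh(n[0]*6),ay*np.tanh(n[1]*6)]);h=ax*abs(n[0])+ay*abs(n[1])
    s=15-.7*(v@u)
    c=(6+h)*n+s*u
    print(psi,"finger",np.round(c,1),"TCP",np.round(c-[0,44.5],1),"contact r",round(s-ax*np.sign(n[0])*u[0]-ay*np.sign(n[1])*u[1],1))
```

```text
t 11.85 plinth [-20.4 -67.1  56.8] rot [ 3.14e+00 -3.00e-03 -1.87e-01] F [-1.13 -0.19 -0.1 ] M [-0.015 -0.11   0.008] q6 -0.105 op 70.29
ex in tool [-0.001  1.     0.001] ey [1.    0.001 0.003]
Mz axis (tool side) -0.064 rxF only -0.072
total shift [-0.9  0.4 -0.3] rv [ 0.001 -0.003  0.002] per row [-0.2  0.1 -0.1] [ 0.    -0.001  0.   ]
170 finger [-22.4 -13.6] TCP [-22.4 -58.1] contact r 10.6
160 finger [-24.9 -10.8] TCP [-24.9 -55.3] contact r 12.6
150 finger [-25.7  -7.9] TCP [-25.7 -52.4] contact r 13.5
140 finger [-25.8  -4.9] TCP [-25.8 -49.4] contact r 14.3
130 finger [-25.3  -1.8] TCP [-25.3 -46.3] contact r 15.1
120 finger [-24.1   1.2] TCP [-24.1 -43.3] contact r 15.8
110 finger [-22.4   4.2] TCP [-22.4 -40.3] contact r 16.8
100 finger [-20.2   7.9] TCP [-20.2 -36.6] contact r 18.7
90 finger [-17.  15.] TCP [-17.  -29.5] contact r 5.5
80 finger [-14.9  21.7] TCP [-14.9 -22.8] contact r 11.3
70 finger [-12.1  24. ] TCP [-12.1 -20.5] contact r 13.2
60 finger [-9.1 24.8] TCP [ -9.1 -19.7] contact r 14.2
50 finger [-6.  24.8] TCP [ -6.  -19.7] contact r 14.9
40 finger [-2.8 24.2] TCP [ -2.8 -20.3] contact r 15.7
30 finger [ 0.3 22.9] TCP [  0.3 -21.6] contact r 16.5
20 finger [ 3.3 21.1] TCP [  3.3 -23.4] contact r 17.4
10 finger [ 7.1 18.8] TCP [  7.1 -25.7] contact r 19.4
0 finger [15.  15.5] TCP [ 15. -29.] contact r 15.0
-10 finger [22.4 13.6] TCP [ 22.4 -30.9] contact r 10.6
-20 finger [24.9 10.8] TCP [ 24.9 -33.7] contact r 12.6
-30 finger [25.7  7.9] TCP [ 25.7 -36.6] contact r 13.5
```

>>> move_arm:
  increments:
    - [70,4,-1,0,0,0,0]
    - [70,4,-1,0,0,0,0]
    - [70,4,-1,0,0,0,0]
    - [70,3,-1,0,0,0,0]
    - [70,3,0,0,0,0,0]
    - [70,0,0,0,0,0,0]

```text
time: 12.6
tool_pos: [0.4525, -0.051, 0.0567]
tool_rot: [3.141, 0.01, -0.187]
contact_force: [-0.4, 1.5, 1.0]
opening: 0.07
```

Run:
```python
from h import *
stat();tz()
```

```text
t 12.6 plinth [-24.9 -53.7  56.7] rot [ 3.141  0.01  -0.187] F [-1.44 -0.68  1.02] M [-0.026  0.057 -0.   ] q6 -0.09 op 69.97
ex in tool [-0.001  1.     0.001] ey [ 1.     0.001 -0.01 ]
Mz axis (tool side) -0.061 rxF only -0.061
```

>>> move_arm:
  increments:
    - [70,3,0,0,0,0,0]
    - [70,3,0,0,0,0,0]
    - [70,3,0,0,0,0,0]
    - [70,0,0,0,0,0,0]

```text
time: 13.1
tool_pos: [0.4548, -0.0503, 0.0562]
tool_rot: [-3.141, 0.026, -0.187]
contact_force: [-2.3, 0.8, 2.0]
opening: 0.0702
```

Run:
```python
from h import *
stat();tz()
d=snap("scene","pics/s4.png"); cv2.imwrite("pics/s4c.png",cv2.resize(d["img"][180:260,180:290,::-1],None,fx=7,fy=7,interpolation=cv2.INTER_CUBIC))
```

```text
t 13.1 plinth [-26.  -51.6  56.2] rot [-3.141  0.026 -0.187] F [-0.38 -2.41  2.01] M [0.064 0.073 0.039] q6 -0.088 op 70.16
ex in tool [-0.001  1.    -0.   ] ey [ 1.     0.001 -0.026]
Mz axis (tool side) 0.082 rxF only 0.043
```

View pics/s4c.png

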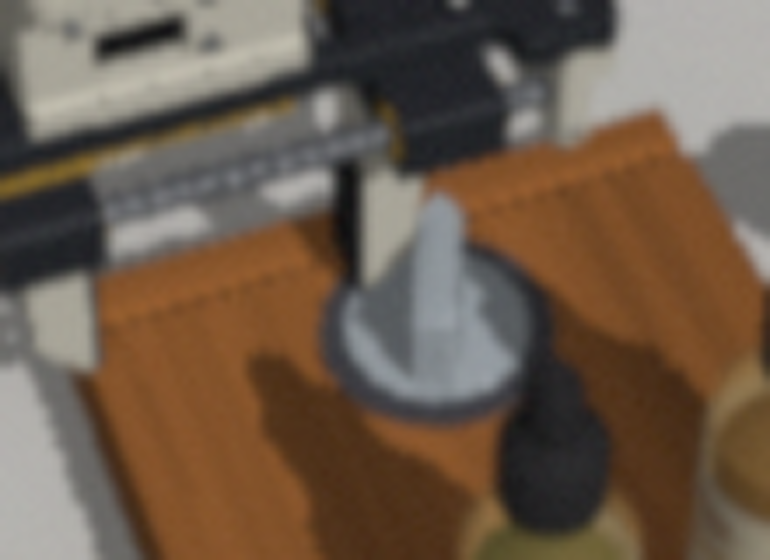

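>>> move_arm:
  increments:
    - [70,4,0,-1,0,0.02,0]
    - [70,5,0,0,0,0.005,0]
    - [70,5,0,0,0,0.005,0]

```text
time: 13.52
tool_pos: [0.4607, -0.0506, 0.0547]
tool_rot: [-3.14, 0.014, -0.187]
contact_force: [-8.3, 2.7, 5.1]
opening: 0.07
```

Run:
```python
from h import *
stat();tz()
```

```text
t 13.525 plinth [-26.9 -45.7  54.7] rot [-3.14   0.014 -0.187] F [-1.14 -8.62  5.14] M [ 0.364  1.024 -0.061] q6 -0.089 op 69.97
ex in tool [-0.002  1.    -0.002] ey [ 1.     0.002 -0.014]
Mz axis (tool side) 0.118 rxF only 0.179
```

>>> move_arm:
  increments:
    - [70,5,2,-2,0,0.01,0]
    - [70,4,3,-2,0,0.005,0]
    - [70,4,3,-1,0,0.005,0]
    - [70,4,3,-1,0,0.005,0]

```text
time: 14.02
tool_pos: [0.4664, -0.0565, 0.0554]
tool_rot: [-3.13, 0.013, -0.184]
contact_force: [-5.2, 8.2, -1.0]
opening: 0.0701
```

Run:
```python
from h import *
stat();tz()
d=snap("scene","pics/s5.png"); cv2.imwrite("pics/s5c.png",cv2.resize(d["img"][180:260,180:290,::-1],None,fx=7,fy=7,interpolation=cv2.INTER_CUBIC))
```

```text
t 14.025 plinth [-22.1 -39.   55.4] rot [-3.13   0.013 -0.184] F [-7.1  -6.64 -0.99] M [1.353 0.66  0.351] q6 -0.116 op 70.1
ex in tool [-0.004  1.    -0.011] ey [ 1.     0.004 -0.013]
Mz axis (tool side) 0.221 rxF only -0.13
```

View pics/s5c.png

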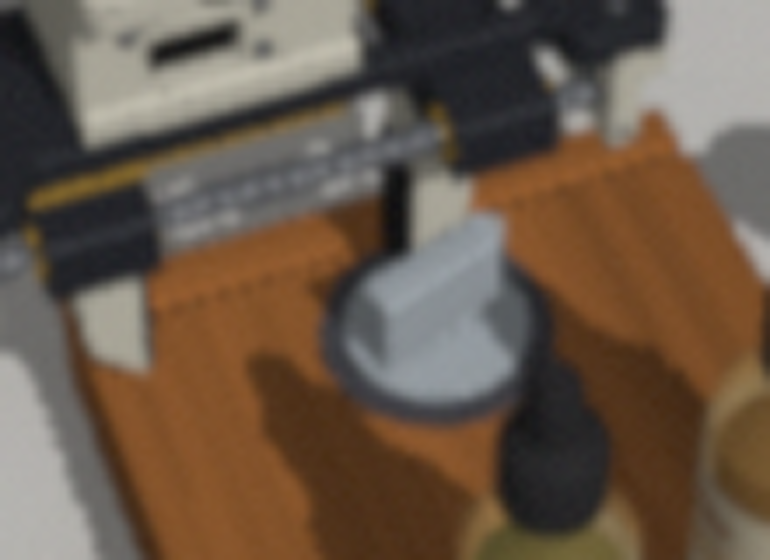

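>>> move_arm:
  increments:
    - [70,3,4,-1,0.01,0.01,0]
    - [70,5,4,-1,0,0.005,0]
    - [70,5,4,-1,0,0.005,0]
    - [70,5,4,-1,0,0.005,0]

```text
time: 14.58
tool_pos: [0.4706, -0.0616, 0.0551]
tool_rot: [-3.101, 0.018, -0.18]
contact_force: [-6.3, 21.0, 5.5]
opening: 0.0702
```

Run:
```python
from h import *
stat();tz()
```

```text
t 14.575 plinth [-17.9 -33.9  55.1] rot [-3.101  0.018 -0.18 ] F [-19.42 -10.1    5.5 ] M [3.387 0.688 0.655] q6 -0.172 op 70.19
ex in tool [-0.008  0.999 -0.04 ] ey [ 1.     0.007 -0.018]
Mz axis (tool side) 0.177 rxF only -0.478
```

Run:
```python
from h import *
to(-20,-21,56,1)
```

```text
total shift [12.9 -2.  -1.1] rv [-0.04   0.018  0.008] per row [12.9 -2.  -1.1] [-0.04   0.018  0.008]
```

>>> move_arm:
  increments:
    - [70,1,-3,-1,-0.02,0.01,0.004]
    - [70,6,0,0,-0.02,0.008,0.004]
    - [70,6,0,0,0,0,0]
    - [70,1,3,0,0,0,0]
    - [70,1,5,0,-0.008,0,0]
    - [70,1,5,0,-0.008,0,0]

```text
time: 15.32
tool_pos: [0.4888, -0.0752, 0.0565]
tool_rot: [3.125, -0.007, -0.189]
contact_force: [3.5, 5.8, -1.1]
opening: 0.0699
```

Run:
```python
from h import *
stat();tz()
to(-20,-21,56,1)
d=snap("scene","pics/s6.png"); cv2.imwrite("pics/s6c.png",cv2.resize(d["img"][180:260,180:290,::-1],None,fx=7,fy=7,interpolation=cv2.INTER_CUBIC))
```

```text
t 15.325 plinth [ -7.9 -13.5  56.5] rot [ 3.125 -0.007 -0.189] F [-6.32  2.31 -1.11] M [ 0.935 -0.655  0.307] q6 -0.094 op 69.91
ex in tool [0.001 1.    0.017] ey [ 1.    -0.001  0.007]
Mz axis (tool side) 0.203 rxF only -0.104
total shift [ -7.5 -12.1   0.2] rv [ 0.017 -0.007  0.   ] per row [ -7.5 -12.1   0.2] [ 0.017 -0.007  0.   ]
```

View pics/s6c.png

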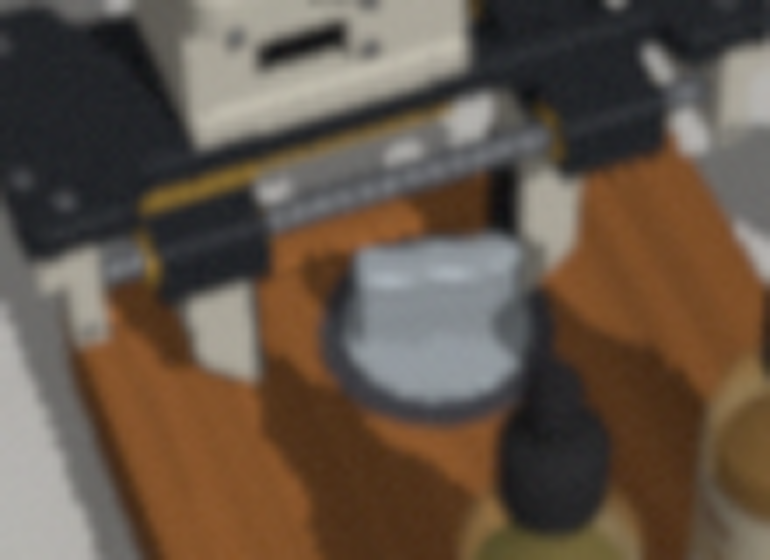

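>>> move_arm:
  increments:
    - [70,-2,3,0,0.01,0,0]
    - [70,-3,5,0,0,0,0]
    - [70,-2,5,0,0,0,0]

```text
time: 15.75
tool_pos: [0.4838, -0.0876, 0.0573]
tool_rot: [3.136, -0.017, -0.189]
contact_force: [5.4, 2.4, 0.3]
opening: 0.07
```

Run:
```python
from h import *
stat();tz()
```

```text
t 15.75 plinth [  5.2 -16.1  57.3] rot [ 3.136 -0.017 -0.189] F [-3.35  4.82  0.33] M [ 0.363 -0.993  0.148] q6 -0.141 op 70.03
ex in tool [0.001 1.    0.006] ey [ 1.    -0.001  0.017]
Mz axis (tool side) 0.119 rxF only -0.029
```

>>> move_arm:
  increments:
    - [70,2,-3,0,0,0,0]
    - [70,0,0,-15,0,-0.01,0]
    - [70,0,-10,-30,0,0,0]
    - [70,0,-20,-30,0,0,0]
    - [70,0,-20,0,0,0,0]
    - [70,0,-20,0,0,0,0]
    - [70,0,0,0,0,0,0]

```text
time: 16.62
tool_pos: [0.498, -0.0153, 0.1338]
tool_rot: [3.134, -0.002, -0.193]
contact_force: [-0.4, 0.8, 0.5]
opening: 0.0702
```

Run:
```python
from h import *
stat();tz()
for c,(a,b,e,f) in {"scene":(190,250,200,275),"top":(190,235,260,305)}.items():
    d=snap(c,f"pics/{c}7.png"); cv2.imwrite(f"pics/{c}7c.png",cv2.resize(d["img"][a:b,e:f,::-1],None,fx=10,fy=10,interpolation=cv2.INTER_CUBIC))
```

```text
t 16.625 plinth [-68.5 -15.7 133.8] rot [ 3.134e+00 -2.000e-03 -1.930e-01] F [-0.7  -0.56  0.5 ] M [-0.012 -0.071  0.063] q6 0.017 op 70.15
ex in tool [0.005 1.    0.007] ey [ 1.    -0.005  0.002]
Mz axis (tool side) 0.09 rxF only 0.027
```

View pics/scene7c.png

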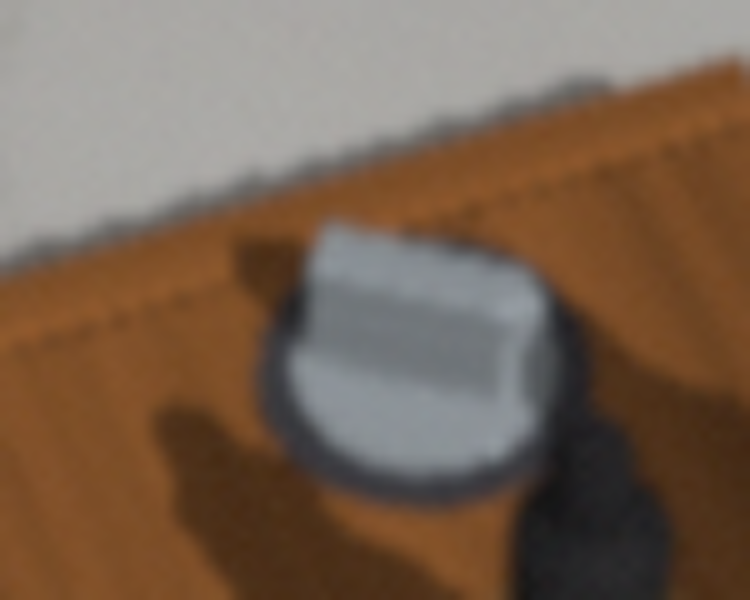

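View pics/top7c.png

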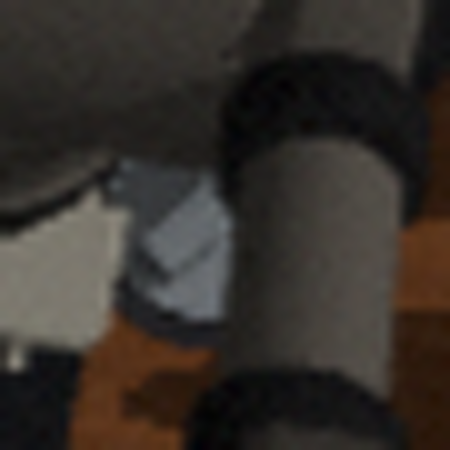

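Run:
```python
from h import *
d=robot.read_camera("scene")
def r(x,y,z):
    w=ray(d,x/10+200-.45,y/10+190-.45,z)-P0; return np.array([w@ex,w@ey])*1e3
for a,b,z in [((308,280),(510,328),.077),((330,225),(540,278),.077),((300,347),(495,400),.05)]:
    A,B=r(*a,z),r(*b,z);print(A,B,np.degrees(np.arctan2(*(B-A)[::-1])))
print(r(422,277,.077))
to(0,0,110,8,-.189+np.radians(35))
```

```text
[ -7.17868688 -19.09777287] [16.89747621 10.76153661] 51.12006765352917
[-17.87245576 -10.75003998] [ 8.20270777 20.27321816] 49.95282395510413
[-13.45342435 -19.00857227] [11.81084213 10.15850059] 49.10117234750417
[-0.06604555  0.40932123]
total shift [16.  66.9 24.1] rv [ 0.008  0.    -0.616] per row [2.  8.4 3. ] [ 0.001  0.    -0.077]
```

>>> move_arm:
  increments:
    - [70,2,8,0,0,0,-0.165]
    - [70,4,8,0,0,0,-0.165]
    - [70,5,8,0,0,0,-0.165]
    - [70,7,7,0,0,0,-0.165]
    - [70,8,6,0,0,0,0]
    - [70,8,6,0,0,0,0]
    - [70,0,0,0,0,0,0]

```text
time: 17.65
tool_pos: [0.5365, -0.0536, 0.1325]
tool_rot: [3.136, 0.007, 0.473]
contact_force: [-0.1, -0.1, 0.4]
opening: 0.0702
```

Run:
```python
from h import *
stat()
to(0,0,100,4,.474)
```

```text
t 17.65 plinth [-38.1  29.3 132.5] rot [3.136 0.007 0.473] F [ 0.09 -0.09  0.42] M [ 0.037 -0.13   0.048] q6 -0.705 op 70.23
ex in tool [-0.614  0.789  0.008] ey [ 0.789  0.614 -0.002]
total shift [-46.3  11.8  32.8] rv [ 0.005  0.007 -0.001] per row [-11.6   3.    8.2] [ 0.001  0.002 -0.   ]
```

>>> move_arm:
  increments:
    - [70,-12,3,6,0,0.003,0]
    - [70,-12,3,7,0,0.003,0]
    - [70,-12,3,7,0,0,0]
    - [70,-9,3,6,0,0,0]
    - [70,0,0,0,0,0,0]

```text
time: 18.27
tool_pos: [0.4974, -0.0869, 0.1043]
tool_rot: [3.138, 0.003, 0.471]
contact_force: [0.4, -0.4, 0.5]
opening: 0.0702
```

Run:
```python
from h import *
stat()
to(0,0,58,5,.474)
```

```text
t 18.275 plinth [  2.   -2.9 104.3] rot [3.138e+00 3.000e-03 4.710e-01] F [0.28 0.49 0.52] M [ 0.018 -0.193 -0.053] q6 -0.79 op 70.16
ex in tool [-0.612  0.79   0.005] ey [0.791 0.612 0.   ]
total shift [ 3.6  0.  46.3] rv [ 0.004  0.003 -0.003] per row [0.7 0.  9.3] [ 0.001  0.001 -0.001]
```

>>> move_arm:
  increments:
    - [70,1,0,10,0,0,0]
    - [70,1,0,12,0,0,0]
    - [70,1,0,12,0,0,0]
    - [60,0,0,9,0,0,0]
    - [40,0,0,0,0,0,0]

```text
time: 18.9
tool_pos: [0.5008, -0.085, 0.0578]
tool_rot: [3.138, 0.002, 0.472]
contact_force: [-0.3, 0.1, -0.5]
opening: 0.0545
```

Run:
```python
from h import *
stat()
to(0,0,58,1,.474)
d=snap("scene","pics/s8.png"); cv2.imwrite("pics/s8c.png",cv2.resize(d["img"][170:290,180:330,::-1],None,fx=5,fy=5,interpolation=cv2.INTER_CUBIC))
```

```text
t 18.9 plinth [-0.5  0.2 57.8] rot [3.138e+00 2.000e-03 4.720e-01] F [-0.02 -0.29 -0.49] M [ 0.037 -0.148 -0.005] q6 -0.785 op 54.51
ex in tool [-0.613  0.79   0.004] ey [0.79  0.613 0.   ]
total shift [-0.4  0.3 -0.2] rv [ 0.004  0.002 -0.002] per row [-0.4  0.3 -0.2] [ 0.004  0.002 -0.002]
```

View pics/s8c.png

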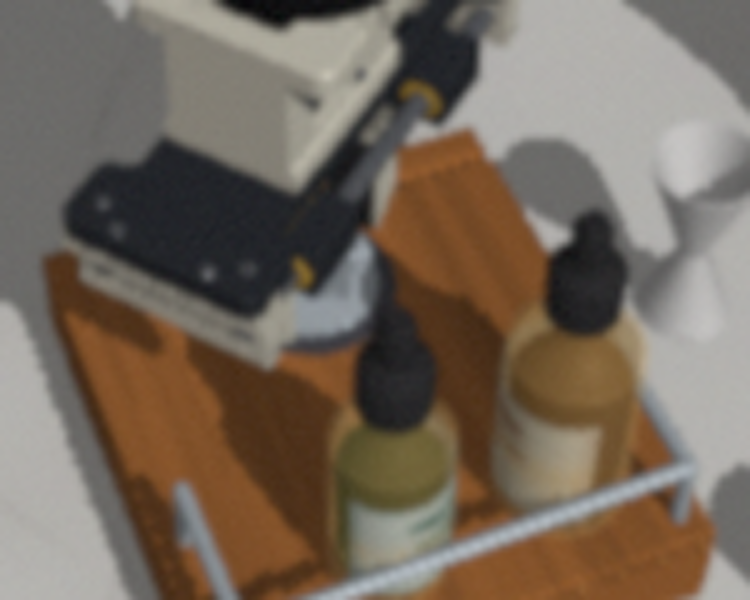

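>>> move_arm:
  increments:
    - [30,0,0,0,0,0,0]
    - [10,0,0,0,0,0,0]
    - [0,0,0,0,0,0,0]
    - [0,0,0,0,0,0,0]
    - [0,0,0,0,0,0,0]
    - [0,0,0,0,0,0,0]
  newtons: 30

```text
time: 19.7
tool_pos: [0.5028, -0.0852, 0.0592]
tool_rot: [3.135, -0.002, 0.472]
contact_force: [1.4, 1.5, -2.3]
opening: 0.0119
```

Run:
```python
from h import *
stat();tz()
```

```text
t 19.7 plinth [-0.7  2.1 59.2] rot [ 3.135e+00 -2.000e-03  4.720e-01] F [-1.72  1.08 -2.28] M [ 0.098 -0.366  0.164] q6 -0.785 op 11.9
ex in tool [-0.614  0.79   0.004] ey [0.79  0.613 0.005]
Mz axis (tool side) 0.167 rxF only 0.003
```

>>> move_arm:
  increments:
    - [0,0,0,0,0,0,0.03]
    - [0,0,0,0,0,0,0.03]

```text
time: 19.95
tool_pos: [0.5027, -0.0852, 0.0592]
tool_rot: [3.135, -0.002, 0.409]
contact_force: [1.9, 0.5, -2.5]
opening: 0.0124
```

Run:
```python
from h import *
stat();tz()
```

```text
t 19.95 plinth [-0.7  2.  59.2] rot [ 3.135e+00 -2.000e-03  4.090e-01] F [-0.84  1.76 -2.53] M [ 0.155 -0.315  0.252] q6 -0.722 op 12.37
ex in tool [-0.562  0.827  0.004] ey [0.827 0.562 0.005]
Mz axis (tool side) 0.253 rxF only 0.0
```

Run:
```python
from h import *
for i in range(6):
    robot.read_camera("top"); o=robot.observe(); print(np.round(o["torque"],3),round(o["tool_rot"][2],4))
```

```text
[ 0.064 -0.311  0.229] 0.4077
[ 0.069 -0.312  0.218] 0.4098
[ 0.072 -0.308  0.254] 0.4107
[-0.002 -0.308  0.262] 0.411
[ 0.064 -0.288  0.219] 0.4111
[ 0.085 -0.274  0.218] 0.4111
```

>>> move_arm:
  increments:
    - [0,0,0,0,0,0,0.03]

```text
time: 20.38
tool_pos: [0.5026, -0.0852, 0.0592]
tool_rot: [3.135, -0.002, 0.38]
contact_force: [0.7, -0.7, -2.0]
opening: 0.012
```

Run:
```python
from h import *
for i in range(5):
    robot.read_camera("top"); o=robot.observe(); print(np.round(o["torque"],3),round(o["tool_rot"][2],4))
stat()
```

```text
[ 0.094 -0.284  0.228] 0.3781
[ 0.015 -0.228  0.202] 0.38
[-0.02  -0.28   0.226] 0.3808
[ 0.055 -0.245  0.236] 0.3811
[ 0.024 -0.26   0.214] 0.3811
t 20.625 plinth [-0.7  2.  59.2] rot [ 3.135e+00 -2.000e-03  3.810e-01] F [-0.69  0.9  -2.13] M [ 0.024 -0.26   0.214] q6 -0.694 op 11.92
ex in tool [-0.539  0.842  0.004] ey [0.842 0.539 0.005]
```

>>> move_arm:
  increments:
    - [0,0,0,0,0,0,0.03]
    - [0,0,0,0,0,0,0.03]

```text
time: 20.88
tool_pos: [0.5026, -0.0852, 0.0592]
tool_rot: [3.135, -0.002, 0.318]
contact_force: [0.2, 0.3, -0.7]
opening: 0.012
```

```bash
cat > m.py <<'E'
from h import *
a=[]
for i in range(4):
    robot.read_camera("top"); o=robot.observe(); a.append([o["torque"][2],o["tool_rot"][2]])
a=np.array(a);print("Mz mean",a[:,0].mean().round(3),a[:,0].std().round(3),"yaw",a[-1,1].round(4))
stat()
E
python3 m.py
```

```text
Mz mean 0.223 0.015 yaw 0.3197
t 21.075 plinth [-0.7  1.9 59.2] rot [ 3.135e+00 -2.000e-03  3.200e-01] F [-1.14  0.63 -1.79] M [ 0.041 -0.222  0.233] q6 -0.632 op 11.98
ex in tool [-0.486  0.874  0.004] ey [0.874 0.486 0.005]
```

>>> move_arm:
  increments:
    - [0,0,0,0,0,0,0.03]
    - [0,0,0,0,0,0,0.03]
    - [0,0,0,0,0,0,0.03]

```text
time: 21.45
tool_pos: [0.5024, -0.0852, 0.0592]
tool_rot: [3.136, -0.002, 0.224]
contact_force: [-0.3, 0.4, -0.5]
opening: 0.0122
```

```bash
python3 m.py
```

```text
Mz mean 0.289 0.031 yaw 0.2264
t 21.65 plinth [-0.6  1.7 59.2] rot [ 3.136e+00 -2.000e-03  2.260e-01] F [-0.48  0.45 -0.35] M [-0.012 -0.152  0.265] q6 -0.539 op 12.1
ex in tool [-0.403  0.915  0.004] ey [0.915 0.403 0.004]
```

>>> move_arm:
  increments:
    - [0,0,0,0,0,0,0.03]
    - [0,0,0,0,0,0,0.03]

```text
time: 21.9
tool_pos: [0.5023, -0.0852, 0.0592]
tool_rot: [3.136, -0.002, 0.163]
contact_force: [0.1, 0.3, -0.9]
opening: 0.0123
```

```bash
python3 m.py
```

```text
Mz mean 0.313 0.055 yaw 0.1651
t 22.1 plinth [-0.6  1.7 59.2] rot [ 3.136e+00 -2.000e-03  1.650e-01] F [ 0.97 -0.17 -0.52] M [ 0.005 -0.098  0.288] q6 -0.478 op 12.23
ex in tool [-0.346  0.938  0.004] ey [0.938 0.346 0.004]
```

>>> move_arm:
  increments:
    - [0,0,0,0,0,0,0.02]
    - [0,0,0,0,0,0,0.02]

```text
time: 22.35
tool_pos: [0.5022, -0.0852, 0.0592]
tool_rot: [3.136, -0.002, 0.123]
contact_force: [-0.0, 0.8, -0.0]
opening: 0.0122
```

```bash
python3 m.py; python3 m.py
```

```text
Mz mean 0.367 0.023 yaw 0.1243
t 22.55 plinth [-0.6  1.6 59.2] rot [ 3.136e+00 -3.000e-03  1.240e-01] F [-0.89 -1.25 -1.36] M [-0.006  0.054  0.389] q6 -0.437 op 12.37
ex in tool [-0.307  0.952  0.004] ey [0.952 0.307 0.004]
Mz mean 0.327 0.014 yaw 0.1243
t 22.75 plinth [-0.6  1.6 59.2] rot [ 3.136e+00 -3.000e-03  1.240e-01] F [ 0.43 -1.65 -0.47] M [-0.005 -0.005  0.337] q6 -0.437 op 12.17
ex in tool [-0.307  0.952  0.004] ey [0.952 0.307 0.004]
```

>>> move_arm:
  increments:
    - [0,0,0,0,0,0,0]
    - [30,0,0,0,0,0,0]
    - [50,0,0,0,0,0,0]
    - [50,0,0,0,0,0,0]
    - [50,0,0,-15,0,0,0]
    - [50,0,0,-30,0,0,0]
    - [50,0,0,-40,0,0,0]
    - [50,0,-30,-20,0,0,0]
    - [50,0,-40,0,0,0,0]
    - [50,0,-40,0,0,0,0]
    - [50,0,0,0,0,0,0]

```text
time: 24.12
tool_pos: [0.4901, 0.0267, 0.1745]
tool_rot: [3.135, -0.012, 0.12]
contact_force: [-0.6, -0.7, 0.4]
opening: 0.05
```

Run:
```python
from h import *
stat()
d=snap("scene","pics/s9.png"); cv2.imwrite("pics/s9c.png",cv2.resize(d["img"][170:320,170:340,::-1],None,fx=4.5,fy=4,interpolation=cv2.INTER_CUBIC))
```

```text
t 24.125 plinth [-108.3  -31.3  174.5] rot [ 3.135 -0.012  0.12 ] F [ 0.77 -0.42  0.35] M [-0.002 -0.12   0.051] q6 -0.217 op 49.98
ex in tool [-0.303  0.953  0.003] ey [0.953 0.303 0.013]
```

View pics/s9c.png

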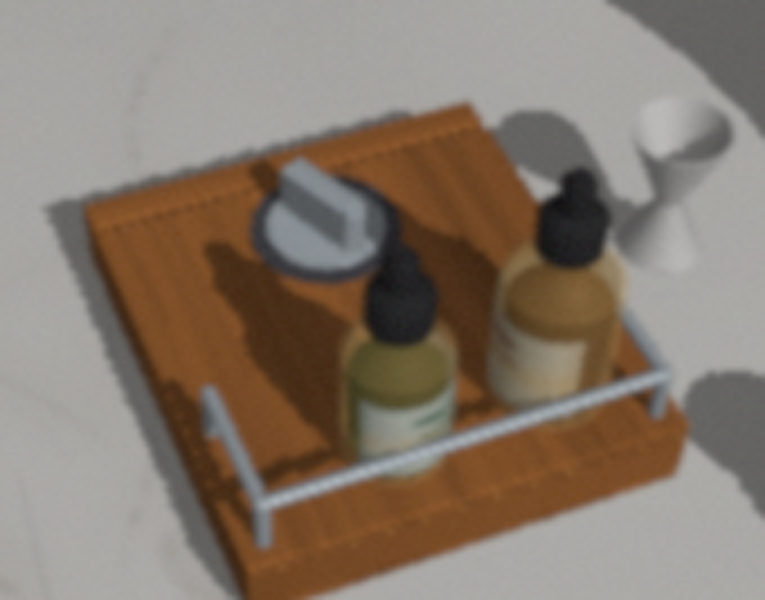

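```bash
python3 -c "
from cell import robot;print(robot.hand_in())"
```

```text
the job is handed in; nothing more can be done
None
```

The rail is home and the cam is locked tight by feel. I've handed the job in at about 24 s of the 72 s allowed; the hand-in gives no verdict.

- **Rail:** I pushed it with the closed fingers until it stopped against the strips at about 9.4 N. The pictures afterwards show it closed along its whole length.
- **Turning the wing:** The bottles stood too close to turn the gripper's body through the whole half turn. I pushed the wing round with one finger for about the first 2.3 rad (measured from aiming at the rail). Then I gripped it across its 12 mm and turned it to about 2.83 rad.
- **Tightness:** The moment stayed flat at about 0.22 N m, then rose. I stopped at about 0.35 N m, roughly 0.125 N m above the flat part and 0.22 rad after the rise began. That is about 18 N of pull.
- **Last check:** After letting go, the picture shows the rail closed and the wing where I left it. The bottles and the jigger look unmoved by eye, and the arm is clear of everything.

**What disagreed:** The free-turning reading (0.22 N m) was higher than the 0.12 N m stated. The moment sensor read only about 0.05 N m with nothing held, so an offset does not fully explain it. Taking the stated value and that offset instead, the pull would be about 25 N, still within 6 to 32 N. The force readings were also noisy while pushing with one finger, and the force briefly reached about 22 N when the finger pressed too near the cam's axis.

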